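# Lay out the daisy sign and its paints

## Robot

A 7-joint arm with a two-finger parallel gripper is mounted at the origin on the work surface. World frame = base frame: x ahead of the robot, y to its left, z up, the work surface at z = 0. Lengths are in m, angles in rad, forces in N, time in s.
With the tool pointing down it reaches from about 0.425 to 0.95 m from the base axis. Payload 4.7 kg.
Tool frame: the origin (TCP) lies at the centre of the arm's flange, where the gripper is bolted on; the fingertips stand 182 mm ahead of it and the grasp point (between the pads) lies 164 mm ahead of it; z points along the fingers, y is the line along which they close (so a half turn about z gives the same grasp; the last joint's range is limited). The gripper opens to 87 mm and grips with 3 to 60 N. Pads are 19 mm wide; open, the fingers measure 117 mm over their backs; the gripper's body (75 mm by 190 mm) begins 51 mm behind the grasp point.
Start: joints at [1.304, 0.469, -0.049, 1.532, 0.024, 1.141, -0.082], TCP at [0.159, -0.656, 0.405] pointing down, gripper open.
Joint ranges: [-2.59, 2.59], [-0.33, 1.99], [-1.39, 1.29], [0.1, 2.45], [-1.04, 4.18], [0.21, 1.99], [-2.66, 2.66]. Speed limits (rad/s): [2.57, 2.57, 3.14, 3.14, 3.14, 3.14, 3.14].

## Interface

Orientations are given as a unit quaternion [w, x, y, z].
In Python, from cell import env gives the robot as it stands.
- The arm moves only by the tool arm_command, never from a script. Its argument "plan" is one flat list of numbers, 7 for each row, row after row: the shift along the tool's x, y, z in normalised numbers (1 is 60 cm), then the turn, a rotation vector about the tool's x, y, z in normalised numbers (1 is pi/2 rad), then the opening, from -1 (shut) to 1 (fully open). A call has exactly 8 rows; each row is the pose to reach, as a shift and turn from the pose commanded when the call began, along the tool's axes at that moment; what a row does not reach only later rows make up. A row lasts 1/12 s, in which the tool goes at most 41.7 mm and 7.16 degrees, less where a joint would pass 70% of its speed; a pose out of reach is approached as far as the arm can. Shift and turn numbers lie between -1 and 1, and a call with a number outside is refused. A call with a gripper value outside its range is refused whole. The fingers move at their own pace and stop on an object; the grip force is fixed at half the most. Time passes only in rows, so rows that repeat a pose let the fingers close, or fill a call up. It gives the time, the measured TCP pose, the force, the opening and the grip force at its end, in the units of the state.
- env.observe(): the state, without advancing time (a new reading comes with each control period).
- env.capture(name): name is "scene" or "top"; returns the picture (400x640x3 uint8, red, green, blue); there is no depth.
- env.calibration(name): a dict with "mtx" (3x3 intrinsics, pixels), "R" (3x3) and "t" (3): a world point X has camera coordinates R X + t. Camera axes: x right, y down, z forward; pixel columns grow to the right and rows downward; lengths in m; the calibration is good to about 2 mm. A picture is of the moment at which its call begins. calibration takes no time and is no camera call.
- env.finish_job(): hands the job in; it is judged then, once.
The state is a dict: "clock": time; "joint_pos": joint angles; "qd": joint speeds; "joint_torque": joint torques, N m; "position": TCP position; "tcp_rot": TCP orientation; "contact_force": force on the tool from outside, world axes, zero at the start; "wrist_torque": the same for the moment, N m; "finger_gap": finger opening in m; "grip_force": force on a finger pad.
Only numpy, scipy, OpenCV 4.12 (cv2) and the standard library are available. Lean on these libraries where they do the work, as an engineer would, in place of code of your own. Each camera call takes 0.05 s, during which the arm holds its last target. There are 200 camera calls.

## Task

Lay out the bench for the daisy sign: put the pink wooden daisy flat in the middle of the round plaque and the yellow wooden button on top of it, in the middle of the daisy; stand the blue cup upright in the middle of the cork coaster. Then stand the pink paint pot halfway between the plaque and the white palette, and the green paint pot halfway between the plaque and the coaster, each upright on the table and in line with the two things it stands between. Do not disturb the navy blue paint pot or the flower vase, and leave everything released and still.

Things in the scene. Friction and masses are not known exactly. Their poses are not given: they have to be found in the camera images.
- plaque: Round wooden plaque, 110 mm in diameter, 18 mm thick, with a wide blue-green ring round a cream middle; fixed flat on the table. Origin: centre of its underside, z up. It is the middle of a straight row of three, roughly along y: coaster and palette lie one on each side of it (either may be left), their centres in line with its own and 228 to 240 mm from it.
- coaster: Round brown cork coaster, 100 mm in diameter, 5 mm thick, fixed flat on the table on one side of the plaque. Origin: centre of its underside, z up.
- palette: White rectangular glazed paint palette with six round dabs of paint, 90 mm x 100 mm (the long side roughly along the row), 6 mm thick, fixed flat on the table on the other side of the plaque. Origin: centre of its underside, z up.
- daisy: Flat pink wooden daisy cut-out with ten rounded petals, 65 mm across (it can be gripped across in any direction), 12 mm thick, about 30 g, loose, lying flat on the table behind the row. Origin: centre of its underside, z up.
- centre: Yellow wooden button, a plain disc 26 mm in diameter and 14 mm thick, about 15 g, loose, lying flat on the table behind the row. Origin: centre of its underside, z up.
- cup: Empty blue ceramic cup without a handle, open at the top, 52 mm across the rim, 60 mm tall, slightly narrower towards the foot, about 90 g, loose, standing upright behind the row. Origin: centre of its underside, z up.
- pink_pot: Closed pink paint pot with a thin white band below its lid: a round pot 40 mm in diameter with a 42 mm wide, 14 mm high lid, 50 mm tall in all, about 70 g, loose, standing upright behind the row. Origin: centre of its underside, z up.
- green_pot: Closed green paint pot of the same shape, size and weight as the pink one, loose, standing upright behind the row. Origin: centre of its underside, z up.
- navy_pot: Closed navy blue paint pot of the same shape, size and weight as the pink one, loose, standing among the others behind the row; not part of the job, to be left where it is. Origin: centre of its underside, z up.
- vase: Terracotta vase with pink flowers, 72 mm in diameter, 180 mm tall with its flowers, loose, at the left of the row; to be left alone. Origin: centre of its underside, z up.
Things that resemble listed ones, but are neither listed nor needed, are in the scene too. There is more than one size of the green_pot; the job needs the largest. Of the things that look like the palette, the smaller one is meant.

How it is judged:
By the outcome, as a careful person would: the job done as asked, in the order asked, and still so for the second after the job is handed in, with the robot touching nothing.
It also fails if it takes over 115 s, if anything falls off the work surface, if the arm or the gripper's body presses on something with over 40 N, if the wrist force passes 120 N, or if a joint passes its speed limit or range.

## Working session

There is one attempt and no reset: what is moved stays moved. The work goes in short steps, Python scripts to look and compute and a tool call to move; the robot and the scene stay as the last step left them, time stands still between calls to the robot, and variables do not carry over. Pictures are saved under pics/ and viewed, at most 14 in all, crops included, and the job is handed in when it is done.

Besides the shell and the picture viewer there is one more tool, called after "Emit:" as name(argument=value, ...), one argument or row to a line, values as JSON. arm_command: Moves the arm, as the interface text tells. Its arguments: {"type":"object","properties":{"plan":{"type":"array"}},"required":["plan"]}

```bash
mkdir -p pics; python3 - <<'E'
from cell import env
import cv2
for n in("scene","top"):
    im=env.capture(n); cv2.imwrite(f"pics/{n}0.png",im[:,:,::-1])
    c=env.calibration(n); print(n,c["mtx"].tolist(),c["R"].round(4).tolist(),c["t"])
s=env.observe();print(s)
E
```

```text
scene [[498.39355953500115, 0.0, 314.769943348226], [0.0, 498.39355953500115, 201.42920089136032], [0.0, 0.0, 1.0]] [[0.4406, 0.8976, -0.0133], [0.657, -0.3326, -0.6765], [-0.6117, 0.2894, -0.7363]] [-0.2513408  -0.29819578  1.47968318]
top [[393.6672618840279, 0.0, 320.0482023847538], [0.0, 393.6672618840279, 201.17769618532225], [0.0, 0.0, 1.0]] [[-0.0128, -0.9998, 0.0181], [-0.9915, 0.0103, -0.1296], [0.1294, -0.0196, -0.9914]] [0.0419402  0.47234438 1.01374344]
{'clock': 0.1, 'joint_pos': array([ 1.30407552,  0.46938139, -0.04858011,  1.53355128,  0.0241029 ,
        1.14100684, -0.0822675 ]), 'qd': array([ 0.00033237, -0.00385067, -0.00058655, -0.00290345,  0.00099812,
       -0.00172842,  0.0015421 ]), 'joint_torque': array([-1.20434524e-04, -5.09168744e+01, -8.17062124e-02, -2.36827183e+01,
       -6.15022634e-02,  3.44271271e-02,  5.39886514e-05]), 'position': array([ 0.15898675, -0.65579304,  0.40379998]), 'tcp_rot': array([-8.69561128e-04,  9.92935194e-01,  1.18654649e-01, -1.39164682e-04]), 'contact_force': array([ 0.49353642, -0.04994494, -0.70140881]), 'wrist_torque': array([0.0418104 , 0.01640019, 0.02991899]), 'grip_force': 0.0, 'finger_gap': 0.08662787199813778}
```

View pics/top0.png

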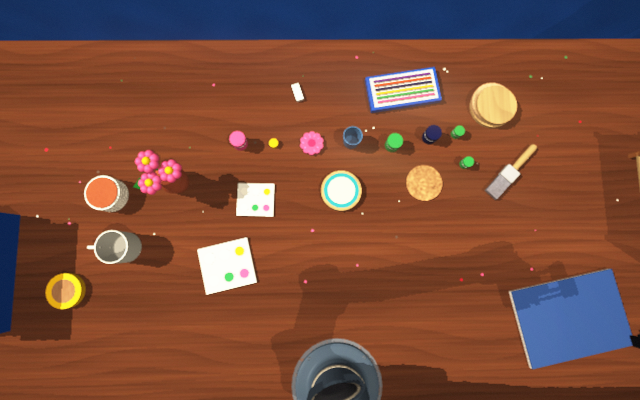

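View pics/scene0.png

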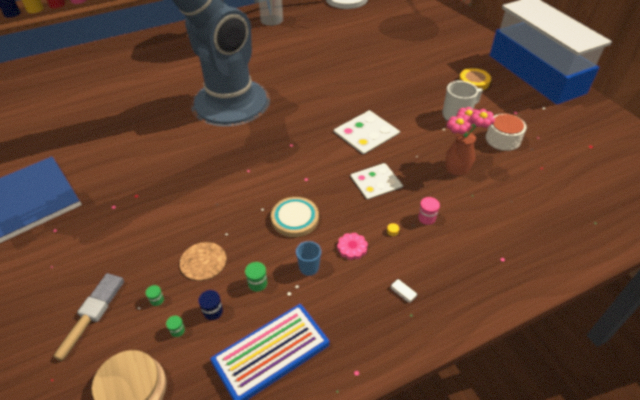

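Top view: plaque (342,190), coaster (424,183) to the right, small palette (255,200) to the left. Behind the row are the pink pot (237,139), button (273,142), daisy (312,142), cup (352,135), large green pot (395,141) and navy pot (432,133). The small greens at (459,130) and (468,161), and the bigger palette at (227,265), are distractors. The scene view agrees.

```bash
cat > h.py <<'E'
from cell import env
import cv2, numpy as np
CAL={n:env.calibration(n) for n in("scene","top")}
def ray(n,p):
    c=CAL[n];d=c["R"].T@np.linalg.inv(c["mtx"])@[p[0],p[1],1];return -c["R"].T@c["t"],d
def plane(n,p,z):
    o,d=ray(n,p);return o+d*(z-o[2])/d[2]
def proj(n,X):
    c=CAL[n];q=c["mtx"]@(c["R"]@np.array(X)+c["t"]);return q[:2]/q[2]
def tri(pa,pb):
    A=[];b=[]
    for n,p in(("scene",pa),("top",pb)):
        o,d=ray(n,p);d=d/np.linalg.norm(d);P=np.eye(3)-np.outer(d,d);A.append(P);b.append(P@o)
    A=np.vstack(A);b=np.hstack(b);x=np.linalg.lstsq(A,b,rcond=None)[0];return x,np.linalg.norm(A@x-b)
def blobs(im,lo,hi,amin=25):
    m=cv2.inRange(cv2.cvtColor(im,cv2.COLOR_RGB2HSV),np.array(lo),np.array(hi))
    m=cv2.morphologyEx(m,cv2.MORPH_CLOSE,np.ones((3,3)))
    n,l,s,c=cv2.connectedComponentsWithStats(m)
    return [(c[i].round(1).tolist(),s[i].tolist()) for i in range(1,n) if s[i,4]>=amin]
COL=dict(pink=((155,100,120),(178,255,255)),yellow=((24,150,120),(33,255,255)),green=((50,120,60),(75,255,255)),
 blue=((98,90,50),(112,255,255)),white=((0,0,170),(60,60,255)),teal=((82,80,80),(97,255,255)),cork=((8,90,150),(22,190,255)),navy=((113,120,15),(130,255,120)))
E
python3 - <<'E'
from h import *
for n in("scene","top"):
    im=cv2.imread(f"pics/{n}0.png")[:,:,::-1].copy()
    for k,(a,b) in COL.items():
        print(n,k,[x for x in blobs(im,a,b) if x[1][4]<4000 and not(n=="top" and x[1][1]<40)])
E
```

```text
scene pink [([469.2, 120.0], [447, 107, 48, 27, 641]), ([428.6, 209.6], [419, 197, 21, 27, 439]), ([352.1, 245.6], [337, 233, 31, 27, 648]), ([259.4, 337.0], [224, 314, 73, 46, 202])]
scene yellow [([464.0, 75.4], [462, 71, 6, 10, 33]), ([392.9, 227.5], [389, 224, 9, 8, 52]), ([267.6, 345.5], [231, 324, 73, 45, 119])]
scene green [([255.1, 271.1], [245, 262, 21, 19, 307]), ([258.5, 286.4], [249, 281, 18, 10, 85]), ([152.8, 291.6], [146, 285, 15, 14, 154]), ([157.7, 302.0], [152, 298, 11, 7, 37]), ([173.7, 322.5], [166, 316, 16, 14, 173]), ([178.6, 333.0], [172, 329, 12, 7, 36])]
scene blue [([237.5, 2.1], [224, 0, 30, 7, 142]), ([540.7, 70.4], [491, 30, 107, 73, 2995]), ([32.2, 195.0], [0, 158, 77, 79, 3667]), ([308.2, 257.3], [297, 243, 23, 32, 566]), ([272.1, 366.1], [212, 305, 117, 95, 1057]), ([275.3, 319.4], [263, 312, 25, 16, 32])]
scene white [([347.2, 1.2], [332, 0, 32, 4, 97]), ([557.4, 24.5], [504, 0, 107, 53, 2269]), ([463.2, 91.5], [447, 82, 35, 17, 99]), ([367.2, 130.8], [334, 111, 65, 42, 1343]), ([512.9, 133.6], [495, 129, 30, 11, 64]), ([375.8, 180.0], [351, 164, 49, 
[... 3419 characters left out ...]
242, 104, 14, 844]), ([548.8, 260.2], [530, 259, 43, 5, 94]), ([347.4, 263.4], [306, 261, 72, 6, 247]), ([123.5, 267.0], [92, 263, 64, 7, 259]), ([62.8, 290.8], [52, 280, 23, 23, 423]), ([494.0, 318.0], [461, 317, 55, 3, 112]), ([412.6, 324.4], [335, 318, 178, 12, 781]), ([211.4, 328.6], [72, 320, 223, 21, 1184]), ([468.1, 334.2], [452, 333, 36, 3, 65]), ([396.3, 342.5], [382, 342, 31, 2, 59]), ([127.9, 347.6], [109, 347, 38, 2, 45]), ([170.1, 346.9], [157, 346, 26, 2, 29]), ([376.8, 353.7], [367, 350, 23, 9, 32]), ([486.2, 365.2], [441, 362, 87, 8, 267]), ([250.6, 370.2], [213, 367, 67, 8, 317]), ([160.9, 376.9], [103, 374, 115, 6, 231])]
top navy [([433.2, 133.9], [427, 129, 14, 11, 118])]
```

```bash
python3 - <<'E'
from h import *
S,T=[cv2.imread(f"pics/{n}0.png")[:,:,::-1].copy() for n in("scene","top")]
def f(v):return (np.array(v)*1000).round(1)
def el(im,n,roi,lo,hi,z,box=False):
    x,y,w,h=roi;m=cv2.inRange(cv2.cvtColor(im[y:y+h,x:x+w],cv2.COLOR_RGB2HSV),np.array(lo),np.array(hi))
    m=cv2.morphologyEx(m,cv2.MORPH_CLOSE,np.ones((3,3)))
    c=max(cv2.findContours(m,0,cv2.CHAIN_APPROX_NONE)[0],key=cv2.contourArea)
    c=cv2.convexHull(c)
    e=cv2.minAreaRect(c) if box else cv2.fitEllipse(c)
    p=np.array(e[0])+[x,y]; return p.round(1),np.round(e[1],1),e[2],f(plane(n,p,z))
print("plaque",el(T,"top",(318,168,48,46),(0,0,150),(100,120,255),.018),el(S,"scene",(268,192,55,36),(0,0,170),(100,90,255),.018))
print("plaque mean",f(plane("top",(341,190.05),.018)),f(plane("scene",(294,214),.018)))
print("coaster",el(T,"top",(398,158,52,50),(8,60,170),(25,200,255),.005),el(S,"scene",(172,236,64,50),(8,60,140),(25,190,255),.005))
print("palette",el(T,"top",(225,175,60,50),(0,0,150),(70,90,255),.006,1),el(S,"scene",(345,158,62,46),(0,0,120),(70,70,255),.006,1))
for k,a,b in(("pink",(428.6,209.6),(237.9,139.8)),("daisy",(352.1,245.6),(311.2,142.7)),("button",(392.9,227.5),(273,142.5)),("greenlid",(255.1,271.1),(393.9,141.2)),("cup",(308.2,257.3),(352.5,136)),("navy",(208.9,300),(432.5,133.9))):
    x,r=tri(a,b);print(k,f(x),f(r))
print("daisy",f(plane("top",(311.2,142.7),.010)),f(plane("scene",(352.1,245.6),.009)))
print("button",f(plane("top",(273,142.5),.012)),f(plane("scene",(392.9,227.5),.011)))
c=np.hstack([cv2.resize(T[110:220,220:450],None,fx=3,fy=3,interpolation=3)])
c2=cv2.resize(S[150:340,180:450],None,fx=2.5,fy=2.5,interpolation=3)
cv2.imwrite("pics/c1.png",c[:,:,::-1]);cv2.imwrite("pics/c2.png",c2[:,:,::-1])
E
```

```text
plaque (array([340.7, 190.1]), array([38.1, 38.9]), 109.44503021240234, array([504.1, -19.9,  18. ])) (array([294.4, 214.2]), array([33., 42.]), 86.08233642578125, array([506.6, -20.9,  18. ]))
plaque mean [504.1 -20.7  18. ] [505.7 -21.4  18. ]
coaster (array([423.7, 182.4]), array([35.7, 37.3]), 117.91204833984375, array([ 525.3, -249.5,    5. ])) (array([202.5, 260.3]), array([37.2, 48.3]), 72.57699584960938, array([ 526.9, -249.9,    5. ]))
palette (array([255. , 199.5]), array([33., 38.]), 90.0, array([482.4, 212.1,   6. ])) (array([375.9, 180.3]), array([29.5, 44.9]), 70.82099914550781, array([486.7, 210.5,   6. ]))
pink [642.  255.6  29.6] 0.6
daisy [639.1  58.3   7.1] 0.1
button [639.  163.3  12.4] 0.1
greenlid [ 631.1 -163.9   43.2] 0.7
cup [647.1 -52.5  41.4] 0.3
navy [ 651.7 -269.6   40.1] 0.1
daisy [638.3  58.4  10. ] [640.3  57.4   9. ]
button [639.1 163.3  12. ] [638.1 164.1  11. ]
```

View pics/c1.png

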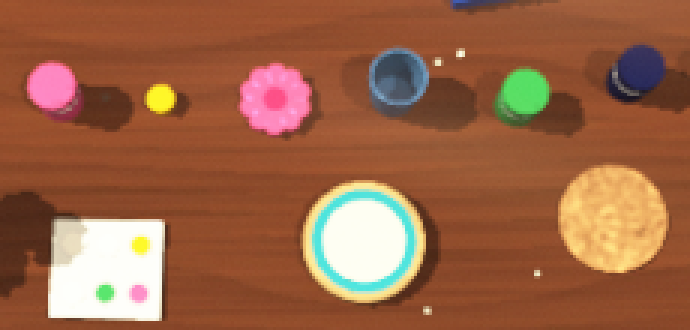

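The rows are not in the units I measure in: shifts go in shares of 60 cm and turns go in shares of pi/2 rad. I convert before sending: 23.6 cm / 60 = 0.3933, -21.6 cm / 60 = -0.36, -0.98 rad / 1.5708 = -0.6239.

Emit:
arm_command(
  plan=[0.3933, -0.36, 0, 0, 0, -0.6239, 1, 0.3933, -0.36, 0, 0, 0, -0.6239, 1, 0.3933, -0.36, 0, 0, 0, -0.6239, 1, 0.3933, -0.36, 0, 0, 0, -0.6239, 1, 0.3933, -0.36, 0, 0, 0, -0.6239, 1, 0.3933, -0.36, 0, 0, 0, -0.6239, 1, 0.3933, -0.36, 0, 0, 0, -0.6239, 1, 0.3933, -0.36, 0, 0, 0, -0.6239, 1],
)

```text
clock: 0.77
position: [0.3395, -0.3866, 0.4047]
tcp_rot: [-0.0, 0.817, 0.576, 0.001]
contact_force: [-1.0, 0.0, -0.3]
finger_gap: 0.087
grip_force: 0.0
```

```bash
cat >> h.py <<'E'
from scipy.spatial.transform import Rotation as Ro
GOAL=Ro.from_matrix(np.array([[0,1,0],[1,0,0],[0,0,-1.]]))
def go(*t):
    "shift (cm) and turn in tool axes from the measured pose to TCP point t (mm), tool y along world x"
    s=env.observe();q=s["tcp_rot"];R=Ro.from_quat([*q[1:],q[0]])
    print("at",(s["position"]*1000).round(1),"gap",round(s["finger_gap"]*1000,1),"grip",round(s["grip_force"],1),"F",s["contact_force"].round(1),"t",round(s["clock"],2))
    print("shift",(R.inv().apply(np.array(t)/10-s["position"]*100)).round(2),"turn",(R.inv()*GOAL).as_rotvec().round(3))
E
python3 - <<'E'
from h import *
for k,p,z in(("pink",(237.3,137.7),.05),("cup",(352.7,135.3),.06),("green",(395,140.3),.05),("navy",(432.7,132.5),.05)): print(k,plane("top",p,z))
go(639,58,300)
E
```

```text
pink [0.64199023 0.25379873 0.05      ]
cup [ 0.64328494 -0.05132871  0.06      ]
green [ 0.63176906 -0.16500665  0.05      ]
navy [ 0.65249739 -0.26710949  0.05      ]
at [ 339.5 -386.6  404.7] gap 87.0 grip 0.0 F [-1.   0.  -0.3] t 0.77
shift [51.93 13.25 10.54] turn [ 0.    -0.001 -0.343]
```

Converted, 30 cm / 60 = 0.5, 7.6 cm / 60 = 0.1267, -0.343 rad / 1.5708 = -0.2184.

Emit:
arm_command(
  plan=[0.5, 0.1267, 0.0667, 0, 0, -0.2184, 1, 0.5, 0.1267, 0.0667, 0, 0, -0.2184, 1, 0.5, 0.1267, 0.0667, 0, 0, -0.2184, 1, 0.5, 0.1267, 0.0667, 0, 0, -0.2184, 1, 0.5, 0.1267, 0.0667, 0, 0, -0.2184, 1, 0.5, 0.1267, 0.0667, 0, 0, -0.2184, 1, 0.5, 0.1267, 0.0667, 0, 0, -0.2184, 1, 0.5, 0.1267, 0.0667, 0, 0, -0.2184, 1],
)

```text
clock: 1.43
position: [0.5143, -0.1301, 0.3643]
tcp_rot: [-0.001, 0.708, 0.706, 0.001]
contact_force: [0.4, 0.3, 0.5]
finger_gap: 0.0869
grip_force: 0.0
```

```bash
python3 -c "
from h import *
go(639,58,240)"
```

```text
at [ 514.3 -130.1  364.3] gap 86.9 grip 0.0 F [0.4 0.3 0.5] t 1.43
shift [18.82 12.38 12.5 ] turn [ 0.001 -0.003 -0.004]
```

Converted, 18.8 cm / 60 = 0.3133, 12.4 cm / 60 = 0.2067.

Emit:
arm_command(
  plan=[0.3133, 0.2067, 0.2067, 0, 0, 0, 1, 0.3133, 0.2067, 0.2067, 0, 0, 0, 1, 0.3133, 0.2067, 0.2067, 0, 0, 0, 1, 0.3133, 0.2067, 0.2067, 0, 0, 0, 1, 0.3133, 0.2067, 0.2067, 0, 0, 0, 1, 0.3133, 0.2067, 0.2067, 0, 0, 0, 1, 0.3133, 0.2067, 0.2067, 0, 0, 0, 1, 0.3133, 0.2067, 0.2067, 0, 0, 0, 1],
)

```text
clock: 2.1
position: [0.6383, 0.0549, 0.2385]
tcp_rot: [-0.002, 0.709, 0.705, -0.001]
contact_force: [-0.3, -0.7, 0.3]
finger_gap: 0.0871
grip_force: 0.0
```

```bash
python3 -c "
from h import *
go(639.5,58,185.5)"
```

```text
at [638.3  54.9 238.5] gap 87.1 grip 0.0 F [-0.3 -0.7  0.3] t 2.1
shift [0.3  0.14 5.3 ] turn [-0.004 -0.002 -0.005]
```

Converted, 4 cm / 60 = 0.0667, 0.1 cm / 60 = 0.0017.

Emit:
arm_command(
  plan=[0, 0.0017, 0.0667, 0, 0, 0, 1, 0, 0.0017, 0.0667, 0, 0, 0, 1, 0, 0.0017, 0.0667, 0, 0, 0, 1, 0, 0.0017, 0.0667, 0, 0, 0, 1, 0, 0.0017, 0.0667, 0, 0, 0, 1, 0, 0.0017, 0.0667, 0, 0, 0, 1, 0, 0.0017, 0.0667, 0, 0, 0, 1, 0, 0.0017, 0.0667, 0, 0, 0, 1],
)

```text
clock: 2.77
position: [0.6396, 0.0513, 0.2019]
tcp_rot: [0.001, 0.711, 0.703, 0.001]
contact_force: [-0.4, -0.5, -0.3]
finger_gap: 0.0866
grip_force: 0.0
```

```bash
python3 -c "
from h import *
go(639.5,58,185.5)"
```

```text
at [639.6  51.3 201.9] gap 86.6 grip 0.0 F [-0.4 -0.5 -0.3] t 2.77
shift [ 0.67 -0.02  1.64] turn [ 0.002  0.    -0.01 ]
```

Converted, 1.2 cm / 60 = 0.02, 0.67 cm / 60 = 0.0112, -0.01 rad / 1.5708 = -0.0064.

Emit:
arm_command(
  plan=[0.0112, 0, 0, 0, 0, -0.0064, 1, 0.0112, 0, 0, 0, 0, -0.0064, 1, 0.0112, 0, 0.0133, 0, 0, -0.0064, 1, 0.0112, 0, 0.02, 0, 0, -0.0064, 1, 0.0112, 0, 0.02, 0, 0, -0.0064, 1, 0.0112, 0, 0.02, 0, 0, -0.0064, 1, 0.0112, 0, 0.02, 0, 0, -0.0064, 1, 0.0112, 0, 0.02, 0, 0, -0.0064, 1],
)

```text
clock: 3.43
position: [0.6396, 0.0581, 0.1888]
tcp_rot: [0.0, 0.707, 0.707, 0.0]
contact_force: [0.1, 0.7, -0.0]
finger_gap: 0.0869
grip_force: 0.0
```

```bash
python3 -c "
from h import *
go(639.5,58,185.5);print(env.observe()['joint_pos'],env.observe()['qd'])"
```

```text
at [639.6  58.1 188.8] gap 86.9 grip 0.0 F [ 0.1  0.7 -0. ] t 3.43
shift [-0.01 -0.01  0.33] turn [ 0.  0. -0.]
[ 0.17322249  0.7094029  -0.47048788  1.75829455  0.43415356  0.77852408
 -0.51395652] [ 8.63093280e-04 -4.40457076e-03 -7.63001334e-04 -8.41466294e-04
  9.99144104e-05 -2.18130891e-04  3.25532918e-04]
```

Converted, 0.35 cm / 60 = 0.0058.

Emit:
arm_command(
  plan=[0, 0, 0.0058, 0, 0, 0, 1, 0, 0, 0.0058, 0, 0, 0, 1, 0, 0, 0.0058, 0, 0, 0, -1, 0, 0, 0.0058, 0, 0, 0, -1, 0, 0, 0.0058, 0, 0, 0, -1, 0, 0, 0.0058, 0, 0, 0, -1, 0, 0, 0.0058, 0, 0, 0, -1, 0, 0, 0.0058, 0, 0, 0, -1],
)

```text
clock: 4.1
position: [0.6395, 0.0582, 0.1854]
tcp_rot: [0.0, 0.707, 0.707, 0.0]
contact_force: [-0.1, 0.3, 0.1]
finger_gap: 0.0631
grip_force: 30.0
```

```bash
python3 -c "
from h import *
go(505,-20.8,240)"
```

```text
at [639.5  58.2 185.4] gap 63.1 grip 30.0 F [-0.1  0.3  0.1] t 4.1
shift [ -7.9  -13.45  -5.47] turn [ 0.  0. -0.]
```

Converted, -13.45 cm / 60 = -0.2242, -7.9 cm / 60 = -0.1317.

Emit:
arm_command(
  plan=[0, 0, -0.0667, 0, 0, 0, -1, 0, 0, -0.1, 0, 0, 0, -1, -0.1317, -0.2242, -0.1, 0, 0, 0, -1, -0.1317, -0.2242, -0.1, 0, 0, 0, -1, -0.1317, -0.2242, -0.1, 0, 0, 0, -1, -0.1317, -0.2242, -0.1, 0, 0, 0, -1, -0.1317, -0.2242, -0.1, 0, 0, 0, -1, -0.1317, -0.2242, -0.1, 0, 0, 0, -1],
)

```text
clock: 4.77
position: [0.5038, -0.0221, 0.2454]
tcp_rot: [0.0, 0.708, 0.706, -0.001]
contact_force: [0.9, -0.6, -0.8]
finger_gap: 0.0629
grip_force: 30.0
```

```bash
python3 -c "
from h import *
go(505,-20.8,204)
for n in('top','scene'): cv2.imwrite(f'pics/{n}1.png',env.capture(n)[:,:,::-1])"
```

```text
at [503.8 -22.1 245.4] gap 62.9 grip 30.0 F [ 0.9 -0.6 -0.8] t 4.77
shift [0.13 0.13 4.14] turn [-0.     0.001 -0.002]
```

View pics/scene1.png

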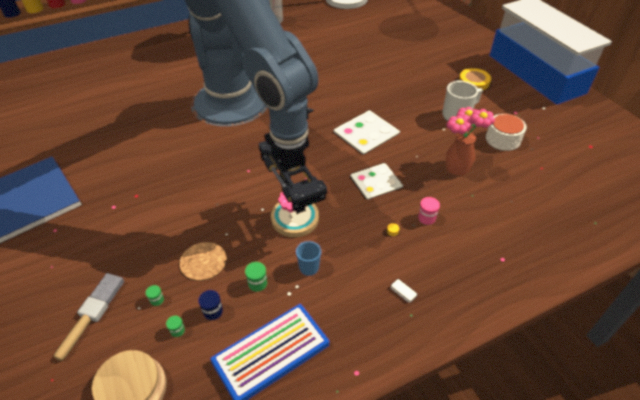

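The scene view shows the daisy held above the plaque at about (290,200), and nothing else has moved.

Converted, 3.4 cm / 60 = 0.0567, 3 cm / 60 = 0.05.

Emit:
arm_command(
  plan=[0.0008, 0.0008, 0.025, 0, 0, 0, -1, 0.0008, 0.0008, 0.05, 0, 0, 0, -1, 0.0008, 0.0008, 0.0567, 0, 0, 0, -1, 0.0008, 0.0008, 0.0567, 0, 0, 0, -1, 0.0008, 0.0008, 0.0567, 0, 0, 0, -1, 0.0008, 0.0008, 0.0567, 0, 0, 0, -1, 0.0008, 0.0008, 0.0567, 0, 0, 0, -1, 0.0008, 0.0008, 0.0567, 0, 0, 0, -1],
)

```text
clock: 5.53
position: [0.5058, -0.0202, 0.2119]
tcp_rot: [0.001, 0.707, 0.707, 0.0]
contact_force: [-0.6, -0.3, -0.5]
finger_gap: 0.0628
grip_force: 30.0
```

```bash
python3 -c "
from h import *
go(505,-20.8,204)"
```

```text
at [505.8 -20.2 211.9] gap 62.8 grip 30.0 F [-0.6 -0.3 -0.5] t 5.53
shift [-0.06 -0.08  0.78] turn [0.001 0.    0.   ]
```

Lower, release, retreat.

Converted, 0.78 cm / 60 = 0.013, -0.08 cm / 60 = -0.0013.

Emit:
arm_command(
  plan=[-0.001, -0.0013, 0.0067, 0, 0, 0, -1, -0.001, -0.0013, 0.013, 0, 0, 0, -1, -0.001, -0.0013, 0.013, 0, 0, 0, -1, -0.001, -0.0013, 0.013, 0, 0, 0, -1, -0.001, -0.0013, 0.013, 0, 0, 0, 1, -0.001, -0.0013, 0.013, 0, 0, 0, 1, -0.001, -0.0013, 0.013, 0, 0, 0, 1, -0.001, -0.0013, 0.013, 0, 0, 0, 1],
)

```text
clock: 6.2
position: [0.5046, -0.0209, 0.2034]
tcp_rot: [-0.0, 0.707, 0.707, -0.0]
contact_force: [0.2, -0.4, 0.2]
finger_gap: 0.0816
grip_force: 0.0
```

Converted, 15.3 cm / 60 = 0.255, 12 cm / 60 = 0.2.

Emit:
arm_command(
  plan=[0, 0, 0, 0, 0, 0, 1, 0, 0, 0, 0, 0, 0, 1, 0, 0, -0.05, 0, 0, 0, 1, 0, 0, -0.1, 0, 0, 0, 1, 0.0667, 0.05, -0.1, 0, 0, 0, 1, 0.1333, 0.1, -0.1, 0, 0, 0, 1, 0.2, 0.15, -0.1, 0, 0, 0, 1, 0.255, 0.1867, -0.1, 0, 0, 0, 1],
)

```text
clock: 6.87
position: [0.6047, 0.114, 0.2638]
tcp_rot: [0.0, 0.708, 0.707, 0.0]
contact_force: [0.6, 0.2, -0.6]
finger_gap: 0.0868
grip_force: 0.0
```

```bash
python3 - <<'E'
from h import *
go(639,163.5,240)
T=env.capture('top');S=env.capture('scene')
for n,im in(('top',T),('scene',S)):
    cv2.imwrite(f'pics/{n}2.png',im[:,:,::-1])
    print(n,blobs(im,*COL['pink']))
E
```

```text
at [604.7 114.  263.8] gap 86.8 grip 0.0 F [ 0.6  0.2 -0.6] t 6.87
shift [4.96 3.42 2.38] turn [ 0.001  0.    -0.002]
top [([405.6, 97.7], [378, 93, 56, 10, 90]), ([237.6, 139.6], [229, 131, 17, 19, 251]), ([155.6, 171.4], [135, 150, 47, 45, 1079]), ([243.9, 272.7], [241, 269, 7, 8, 43])]
scene [([76.7, 0.9], [72, 0, 11, 3, 29]), ([469.1, 120.2], [447, 107, 48, 27, 653]), ([428.8, 209.7], [420, 197, 20, 28, 430]), ([293.9, 211.8], [280, 201, 28, 23, 485]), ([259.0, 337.4], [224, 315, 73, 45, 173])]
```

View pics/top2.png

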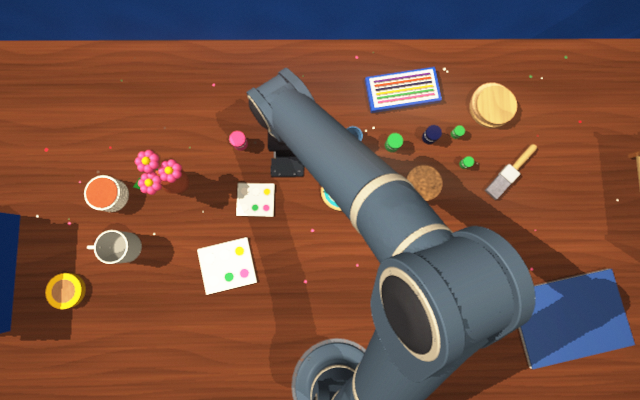

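The top view is blocked by the arm, but the scene mask gives the daisy at (293.9,211.8) on the plaque.

Converted, 6 cm / 60 = 0.1, 5 cm / 60 = 0.0833.

Emit:
arm_command(
  plan=[0.05, 0.0333, 0, 0, 0, 0, 1, 0.0817, 0.0567, 0.0167, 0, 0, 0, 1, 0.0817, 0.0567, 0.05, 0, 0, 0, 1, 0.0817, 0.0567, 0.0833, 0, 0, 0, 1, 0.0817, 0.0567, 0.1, 0, 0, 0, 1, 0.0817, 0.0567, 0.1, 0, 0, 0, 1, 0.0817, 0.0567, 0.1, 0, 0, 0, 1, 0.0817, 0.0567, 0.1, 0, 0, 0, 1],
)

```text
clock: 7.63
position: [0.6379, 0.1621, 0.2046]
tcp_rot: [0.0, 0.707, 0.707, 0.001]
contact_force: [-0.6, 0.3, -0.3]
finger_gap: 0.0868
grip_force: 0.0
```

```bash
python3 - <<'E'
from h import *
go(639,163.5,185.3)
p=plane('scene',(293.9,211.8),.027);print(p, plane('scene',(294.2,214.1),.018))
E
```

```text
at [637.9 162.1 204.6] gap 86.8 grip 0.0 F [-0.6  0.3 -0.3] t 7.63
shift [0.14 0.1  1.93] turn [ 0.002 -0.    -0.001]
[ 0.5068498 -0.021749   0.027    ] [ 0.50620605 -0.02113067  0.018     ]
```

Converted, 1.93 cm / 60 = 0.0322, 0.14 cm / 60 = 0.0023.

Emit:
arm_command(
  plan=[0.0023, 0.0017, 0.0167, 0, 0, 0, 1, 0.0023, 0.0017, 0.0322, 0, 0, 0, 1, 0.0023, 0.0017, 0.0322, 0, 0, 0, 1, 0.0023, 0.0017, 0.0322, 0, 0, 0, 1, 0.0023, 0.0017, 0.0322, 0, 0, 0, -1, 0.0023, 0.0017, 0.0322, 0, 0, 0, -1, 0.0023, 0.0017, 0.0322, 0, 0, 0, -1, 0.0023, 0.0017, 0.0322, 0, 0, 0, -1],
)

```text
clock: 8.3
position: [0.6385, 0.1636, 0.1843]
tcp_rot: [0.0, 0.707, 0.707, 0.0]
contact_force: [0.3, 0.8, -1.4]
finger_gap: 0.0681
grip_force: 0.0
```

Emit:
arm_command(
  plan=[0, 0, 0, 0, 0, 0, -1, 0, 0, 0, 0, 0, 0, -1, 0, 0, 0, 0, 0, 0, -1, 0, 0, 0, 0, 0, 0, -1, 0, 0, 0, 0, 0, 0, -1, 0, 0, 0, 0, 0, 0, -1, 0, 0, 0, 0, 0, 0, -1, 0, 0, 0, 0, 0, 0, -1],
)

```text
clock: 8.97
position: [0.6386, 0.1636, 0.1842]
tcp_rot: [0.0, 0.707, 0.707, 0.0]
contact_force: [0.2, 0.1, -0.2]
finger_gap: 0.0248
grip_force: 30.0
```

```bash
python3 - <<'E'
from h import *
go(505,-21,245)
E
```

```text
at [638.6 163.6 184.2] gap 24.8 grip 30.0 F [ 0.2  0.1 -0.2] t 8.97
shift [-18.46 -13.36  -6.08] turn [ 0.  0. -0.]
```

Converted, -18.46 cm / 60 = -0.3077, -13.36 cm / 60 = -0.2227.

Emit:
arm_command(
  plan=[0, 0, -0.0667, 0, 0, 0, -1, 0, 0, -0.1167, 0, 0, 0, -1, -0.05, -0.0367, -0.1167, 0, 0, 0, -1, -0.105, -0.0767, -0.1167, 0, 0, 0, -1, -0.16, -0.1167, -0.1167, 0, 0, 0, -1, -0.215, -0.1567, -0.1167, 0, 0, 0, -1, -0.27, -0.1967, -0.1167, 0, 0, 0, -1, -0.3077, -0.2227, -0.1167, 0, 0, 0, -1],
)

```text
clock: 9.63
position: [0.5023, -0.024, 0.2538]
tcp_rot: [-0.0, 0.708, 0.706, -0.002]
contact_force: [-0.4, -1.0, -0.8]
finger_gap: 0.0251
grip_force: 30.0
```

Converted, 3 cm / 60 = 0.05, 2 cm / 60 = 0.0333.

Emit:
arm_command(
  plan=[0, 0, 0, 0, 0, 0, -1, 0, 0, 0, 0, 0, 0, -1, 0, 0, 0.0167, 0, 0, 0, -1, 0, 0, 0.0333, 0, 0, 0, -1, 0, 0, 0.05, 0, 0, 0, -1, 0, 0, 0.05, 0, 0, 0, -1, 0, 0, 0.05, 0, 0, 0, -1, 0, 0, 0.05, 0, 0, 0, -1],
)

```text
clock: 10.3
position: [0.5052, -0.0203, 0.2238]
tcp_rot: [-0.0, 0.707, 0.708, -0.0]
contact_force: [0.8, 1.1, -0.8]
finger_gap: 0.0247
grip_force: 30.0
```

```bash
python3 - <<'E'
from h import *
go(505,-21,214.8)
E
```

```text
at [505.2 -20.3 223.8] gap 24.7 grip 30.0 F [ 0.8  1.1 -0.8] t 10.3
shift [-0.07 -0.02  0.9 ] turn [-0.001 -0.     0.001]
```

Converted, 0.9 cm / 60 = 0.015, 0.5 cm / 60 = 0.0083.

Emit:
arm_command(
  plan=[-0.001, -0.0005, 0.0083, 0, 0, 0, -1, -0.001, -0.0005, 0.015, 0, 0, 0, -1, -0.001, -0.0005, 0.015, 0, 0, 0, -1, -0.001, -0.0005, 0.015, 0, 0, 0, -1, -0.001, -0.0005, 0.015, 0, 0, 0, -1, -0.001, -0.0005, 0.015, 0, 0, 0, 0, -0.001, -0.0005, 0.015, 0, 0, 0, 0, -0.001, -0.0005, 0.015, 0, 0, 0, 0],
)

```text
clock: 10.97
position: [0.5047, -0.0216, 0.2153]
tcp_rot: [0.0, 0.707, 0.707, 0.0]
contact_force: [-0.3, 1.0, -0.2]
finger_gap: 0.0373
grip_force: 0.0
```

```bash
python3 - <<'E'
from h import *
go(643,-52,280)
E
```

```text
at [504.7 -21.6 215.3] gap 37.3 grip 0.0 F [-0.3  1.  -0.2] t 10.97
shift [-3.04 13.83 -6.46] turn [ 0.  0. -0.]
```

Converted, 13.83 cm / 60 = 0.2305, -3.04 cm / 60 = -0.0507.

Emit:
arm_command(
  plan=[0, 0, 0, 0, 0, 0, 0.6, 0, 0, -0.05, 0, 0, 0, 1, 0, 0, -0.1083, 0, 0, 0, 1, -0.0167, 0.0667, -0.1083, 0, 0, 0, 1, -0.0333, 0.1333, -0.1083, 0, 0, 0, 1, -0.05, 0.1917, -0.1083, 0, 0, 0, 1, -0.0507, 0.2305, -0.1083, 0, 0, 0, 1, -0.0507, 0.2305, -0.1083, 0, 0, 0, 1],
)

```text
clock: 11.63
position: [0.6468, -0.0532, 0.2802]
tcp_rot: [0.001, 0.708, 0.706, 0.002]
contact_force: [0.5, 0.3, 0.2]
finger_gap: 0.0844
grip_force: 0.0
```

```bash
python3 - <<'E'
from h import *
go(644,-52,230)
S=env.capture('scene');cv2.imwrite('pics/scene3.png',S[:,:,::-1]);T=env.capture('top');cv2.imwrite('pics/top3.png',T[:,:,::-1])
c=np.vstack([cv2.resize(S[160:300,220:400],None,fx=3,fy=2,interpolation=3)])
cv2.imwrite('pics/c3.png',c[:,:,::-1])
b=[x for x in blobs(S,*COL['yellow']) if 270<x[0][0]<320];print(b)
for x in b: print(plane('scene',x[0],.041))
E
```

```text
at [646.8 -53.2 280.2] gap 84.4 grip 0.0 F [0.5 0.3 0.2] t 11.63
shift [ 0.11 -0.31  5.02] turn [ 0.005 -0.001 -0.003]
[]
```

View pics/c3.png

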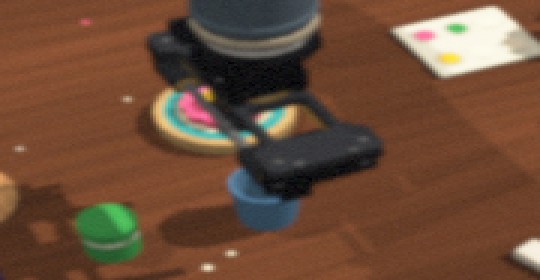

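The crop shows the yellow button on the daisy, partly hidden by the gripper, which is now above the cup. I'll check it again once it is unobstructed.

Emit:
arm_command(
  plan=[0.0017, -0.0033, 0.025, 0, 0, 0, 1, 0.0017, -0.0033, 0.05, 0, 0, 0, 1, 0.0017, -0.0033, 0.0667, 0, 0, 0, 1, 0.0017, -0.0033, 0.0667, 0, 0, 0, 1, 0.0017, -0.0033, 0.0667, 0, 0, 0, 1, 0.0017, -0.0033, 0.0667, 0, 0, 0, 1, 0.0017, -0.0033, 0.0667, 0, 0, 0, 1, 0.0017, -0.0033, 0.0667, 0, 0, 0, 1],
)

```text
clock: 12.4
position: [0.6412, -0.0509, 0.2411]
tcp_rot: [0.001, 0.707, 0.707, 0.0]
contact_force: [0.2, 0.4, 0.5]
finger_gap: 0.0869
grip_force: 0.0
```

```bash
python3 - <<'E'
from h import *
go(644,-52,202)
E
```

```text
at [641.2 -50.9 241.1] gap 86.9 grip 0.0 F [0.2 0.4 0.5] t 12.4
shift [-0.11  0.28  3.91] turn [ 0.002  0.    -0.   ]
```

Converted, 3.9 cm / 60 = 0.065, 2 cm / 60 = 0.0333.

Emit:
arm_command(
  plan=[-0.0017, 0.0033, 0.0333, 0, 0, 0, 1, -0.0017, 0.0033, 0.065, 0, 0, 0, 1, -0.0017, 0.0033, 0.065, 0, 0, 0, 1, -0.0017, 0.0033, 0.065, 0, 0, 0, 1, -0.0017, 0.0033, 0.065, 0, 0, 0, -1, -0.0017, 0.0033, 0.065, 0, 0, 0, -1, -0.0017, 0.0033, 0.065, 0, 0, 0, -1, -0.0017, 0.0033, 0.065, 0, 0, 0, -1],
)

```text
clock: 13.07
position: [0.6432, -0.0519, 0.2021]
tcp_rot: [0.001, 0.707, 0.707, 0.001]
contact_force: [0.8, 0.4, -0.0]
finger_gap: 0.0679
grip_force: 0.0
```

Emit:
arm_command(
  plan=[0, 0, 0, 0, 0, 0, -1, 0, 0, 0, 0, 0, 0, -1, 0, 0, 0, 0, 0, 0, -1, 0, 0, 0, 0, 0, 0, -1, 0, 0, 0, 0, 0, 0, -1, 0, 0, 0, 0, 0, 0, -1, 0, 0, 0, 0, 0, 0, -1, 0, 0, 0, 0, 0, 0, -1],
)

```text
clock: 13.73
position: [0.6431, -0.0519, 0.2014]
tcp_rot: [0.0, 0.707, 0.707, 0.0]
contact_force: [1.1, -0.3, 0.8]
finger_gap: 0.0494
grip_force: 29.9
```

```bash
python3 - <<'E'
from h import *
go(526,-249.8,300)
E
```

```text
at [643.1 -51.9 201.4] gap 49.4 grip 29.9 F [ 1.1 -0.3  0.8] t 13.73
shift [-19.79 -11.71  -9.86] turn [0.001 0.    0.   ]
```

Converted, -18.5 cm / 60 = -0.3083, -15.2 cm / 60 = -0.2533.

Emit:
arm_command(
  plan=[0, 0, -0.0667, 0, 0, 0, -1, 0, 0, -0.1333, 0, 0, 0, -1, -0.0283, -0.0167, -0.1667, 0, 0, 0, -1, -0.0833, -0.05, -0.1667, 0, 0, 0, -1, -0.14, -0.0833, -0.1667, 0, 0, 0, -1, -0.1967, -0.1167, -0.1667, 0, 0, 0, -1, -0.2533, -0.15, -0.1667, 0, 0, 0, -1, -0.3083, -0.1833, -0.1667, 0, 0, 0, -1],
)

```text
clock: 14.4
position: [0.5313, -0.2385, 0.3008]
tcp_rot: [-0.0, 0.707, 0.707, -0.0]
contact_force: [0.3, -0.6, -0.8]
finger_gap: 0.0494
grip_force: 30.0
```

```bash
python3 - <<'E'
from h import *
go(526,-249.8,225)
T=env.capture('top');S=env.capture('scene');cv2.imwrite('pics/scene4.png',S[:,:,::-1]);cv2.imwrite('pics/top4.png',T[:,:,::-1])
for n,im in(('top',T),('scene',S)):
  for k in('yellow','pink'):
    print(n,k,[x for x in blobs(im,*COL[k]) if (270<x[0][0]<370 and 180<x[0][1]<230)])
E
```

```text
at [ 531.3 -238.5  300.8] gap 49.4 grip 30.0 F [ 0.3 -0.6 -0.8] t 14.4
shift [-1.13 -0.53  7.58] turn [-0.001  0.    -0.   ]
top yellow [([342.2, 188.4], [338, 185, 9, 8, 60])]
top pink [([341.7, 190.1], [331, 178, 23, 24, 329])]
scene yellow []
scene pink [([293.8, 213.0], [280, 201, 28, 23, 349])]
```

Emit:
arm_command(
  plan=[-0.0183, -0.0083, 0.0333, 0, 0, 0, -1, -0.0183, -0.0083, 0.0833, 0, 0, 0, -1, -0.0183, -0.0083, 0.125, 0, 0, 0, -1, -0.0183, -0.0083, 0.125, 0, 0, 0, -1, -0.0183, -0.0083, 0.125, 0, 0, 0, -1, -0.0183, -0.0083, 0.125, 0, 0, 0, -1, -0.0183, -0.0083, 0.125, 0, 0, 0, -1, -0.0183, -0.0083, 0.125, 0, 0, 0, -1],
)

```text
clock: 15.17
position: [0.5287, -0.2479, 0.2278]
tcp_rot: [0.001, 0.707, 0.707, 0.001]
contact_force: [0.1, -0.3, -0.1]
finger_gap: 0.0496
grip_force: 30.0
```

```bash
python3 - <<'E'
from h import *
go(526,-249.8,207.2)
print(plane('top',(342.2,188.4),.042),plane('top',(331+11,178+11.5),.028))
S=env.capture('scene')
for k in('yellow','blue'): print(k,[x for x in blobs(S,*COL[k],10) if (180<x[0][0]<330 and 180<x[0][1]<300)])
cv2.imwrite('pics/c5.png',cv2.resize(S[160:310,150:350],None,fx=3,fy=3)[:,:,::-1])
E
```

```text
at [ 528.7 -247.9  227.8] gap 49.6 grip 30.0 F [ 0.1 -0.3 -0.1] t 15.17
shift [-0.19 -0.28  2.06] turn [0.003 0.001 0.   ]
[ 0.50464211 -0.02214216  0.042     ] [ 0.50395511 -0.02262928  0.028     ]
yellow []
blue [([194.2, 230.0], [190, 228, 11, 5, 33])]
```

View pics/c5.png

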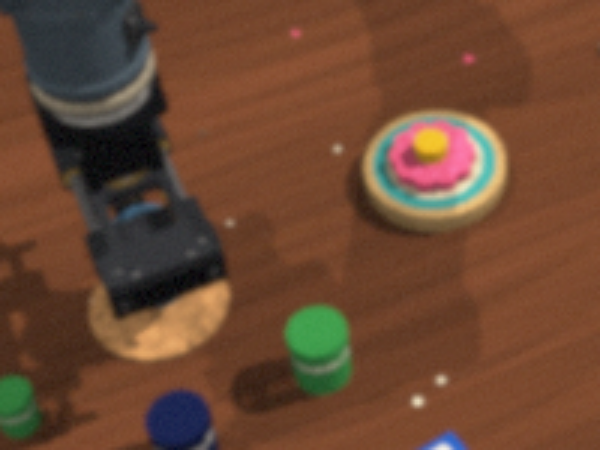

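The crop shows the button centred on the daisy, the daisy centred on the plaque, and the cup over the coaster.

Converted, 1.6 cm / 60 = 0.0267, 0.8 cm / 60 = 0.0133.

Emit:
arm_command(
  plan=[-0.0032, -0.0047, 0.0133, 0, 0, 0, -1, -0.0032, -0.0047, 0.0267, 0, 0, 0, -1, -0.0032, -0.0047, 0.0267, 0, 0, 0, -1, -0.0032, -0.0047, 0.0267, 0, 0, 0, -1, -0.0032, -0.0047, 0.0267, 0, 0, 0, -1, -0.0032, -0.0047, 0.0267, 0, 0, 0, -1, -0.0032, -0.0047, 0.0267, 0, 0, 0, -1, -0.0032, -0.0047, 0.0267, 0, 0, 0, -1],
)

```text
clock: 15.88
position: [0.5253, -0.2499, 0.2104]
tcp_rot: [0.0, 0.707, 0.707, 0.0]
contact_force: [-0.6, -0.2, -0.6]
finger_gap: 0.0496
grip_force: 30.0
```

```bash
python3 - <<'E'
from h import *
go(526,-249.8,206.9)
E
```

```text
at [ 525.3 -249.9  210.4] gap 49.6 grip 30.0 F [-0.6 -0.2 -0.6] t 15.88
shift [0.01 0.07 0.35] turn [0. 0. 0.]
```

Release and lift well clear; then head high to the pink pot.

Converted, 0.38 cm / 60 = 0.0063, 0.05 cm / 60 = 0.0008.

Emit:
arm_command(
  plan=[0, 0.0008, 0.0063, 0, 0, 0, -1, 0, 0.0008, 0.0063, 0, 0, 0, -1, 0, 0.0008, 0.0063, 0, 0, 0, -1, 0, 0.0008, 0.0063, 0, 0, 0, 1, 0, 0.0008, 0.0063, 0, 0, 0, 1, 0, 0.0008, 0.0063, 0, 0, 0, 1, 0, 0.0008, 0.0063, 0, 0, 0, 1, 0, 0.0008, 0.0063, 0, 0, 0, 1],
)

```text
clock: 16.55
position: [0.5256, -0.2499, 0.2063]
tcp_rot: [-0.0, 0.707, 0.707, -0.0]
contact_force: [0.4, -0.3, 0.0]
finger_gap: 0.0755
grip_force: 0.0
```

Converted, 15 cm / 60 = 0.25, 11 cm / 60 = 0.1833.

Emit:
arm_command(
  plan=[0, 0, 0, 0, 0, 0, 1, 0, 0, -0.0333, 0, 0, 0, 1, 0, 0, -0.0833, 0, 0, 0, 1, 0, 0, -0.1333, 0, 0, 0, 1, 0.05, 0.0133, -0.1667, 0, 0, 0, 1, 0.1167, 0.0283, -0.1667, 0, 0, 0, 1, 0.1833, 0.0433, -0.1667, 0, 0, 0, 1, 0.25, 0.0583, -0.1667, 0, 0, 0, 1],
)

```text
clock: 17.22
position: [0.5607, -0.0986, 0.3071]
tcp_rot: [0.001, 0.708, 0.707, 0.0]
contact_force: [-0.4, 0.1, -0.1]
finger_gap: 0.0872
grip_force: 0.0
```

Converted, 32 cm / 60 = 0.5333, 28 cm / 60 = 0.4667.

Emit:
arm_command(
  plan=[0.0667, 0.015, 0, 0, 0, 0, 1, 0.1333, 0.03, 0, 0, 0, 0, 1, 0.2, 0.045, 0, 0, 0, 0, 1, 0.2667, 0.06, 0, 0, 0, 0, 1, 0.3333, 0.075, 0, 0, 0, 0, 1, 0.4, 0.09, 0, 0, 0, 0, 1, 0.4667, 0.105, 0, 0, 0, 0, 1, 0.5333, 0.12, 0, 0, 0, 0, 1],
)

```text
clock: 17.88
position: [0.6327, 0.222, 0.3063]
tcp_rot: [0.0, 0.707, 0.707, -0.0]
contact_force: [1.2, -0.2, -0.3]
finger_gap: 0.0872
grip_force: 0.0
```

```bash
python3 - <<'E'
from h import *
go(642,254.5,270)
T=env.capture('top');S=env.capture('scene')
cv2.imwrite('pics/s6.png',cv2.resize(S[150:350,130:450],None,fx=2.4,fy=2.4)[:,:,::-1])
cv2.imwrite('pics/top6.png',T[:,:,::-1]);cv2.imwrite('pics/scene6.png',S[:,:,::-1])
print([x for x in blobs(S,*COL['blue']) if 150<x[0][0]<330],[x for x in blobs(S,*COL['pink']) if 400<x[0][0]<440])
E
```

```text
at [632.7 222.  306.3] gap 87.2 grip 0.0 F [ 1.2 -0.2 -0.3] t 17.88
shift [3.25 0.93 3.62] turn [-0.  0. -0.]
[([245.3, 1.5], [239, 0, 14, 5, 50]), ([199.8, 249.7], [186, 236, 26, 31, 561]), ([271.4, 365.9], [211, 305, 118, 95, 1074])] [([428.4, 209.8], [419, 197, 21, 28, 451])]
```

View pics/s6.png

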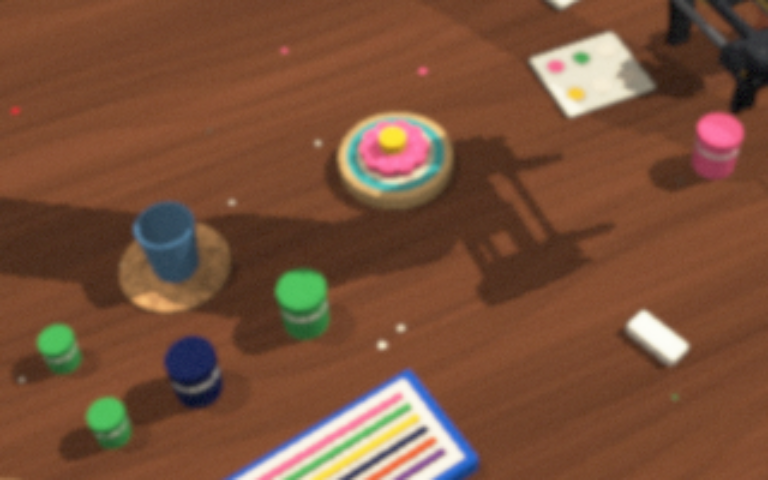

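The cup stands upright in the middle of the coaster, and the button and daisy are centred on the plaque. The pink pot's lid is at (429,204) in the scene image.

```bash
python3 - <<'E'
from h import *
print("pinklid",plane('scene',(429.2,204.2),.05))
print("vase right edge",plane('top',(182,171),.16),plane('top',(150,150),.16),"base",plane('scene',(460,174),0))
go(642,254.5,230)
E
```

```text
pinklid [0.64263939 0.25249696 0.05      ]
vase right edge [0.53008169 0.35960747 0.16      ] [0.5808552  0.43568363 0.16      ] base [5.58236608e-01 4.14420998e-01 1.11022302e-16]
at [631.1 229.3 306.9] gap 86.8 grip 0.0 F [0.  1.1 0.8] t 17.98
shift [2.45 1.11 7.71] turn [ 0.001 -0.008  0.011]
```

Converted, 6.5 cm / 60 = 0.1083, 5 cm / 60 = 0.0833.

Emit:
arm_command(
  plan=[0.04, 0.0167, 0.0167, 0, 0, 0, 1, 0.04, 0.0167, 0.05, 0, 0, 0, 1, 0.04, 0.0167, 0.0833, 0, 0, 0, 1, 0.04, 0.0167, 0.1083, 0, 0, 0, 1, 0.04, 0.0167, 0.1083, 0, 0, 0, 1, 0.04, 0.0167, 0.1083, 0, 0, 0, 1, 0.04, 0.0167, 0.1083, 0, 0, 0, 1, 0.04, 0.0167, 0.1083, 0, 0, 0, 1],
)

```text
clock: 18.65
position: [0.6431, 0.2441, 0.2429]
tcp_rot: [0.0, 0.707, 0.707, 0.001]
contact_force: [-0.8, -0.3, 0.6]
finger_gap: 0.0872
grip_force: 0.0
```

```bash
python3 - <<'E'
from h import *
go(642,253.5,206)
E
```

```text
at [643.1 244.1 242.9] gap 87.2 grip 0.0 F [-0.8 -0.3  0.6] t 18.65
shift [ 0.93 -0.12  3.69] turn [ 0.002 -0.001 -0.001]
```

Converted, 3.7 cm / 60 = 0.0617, 0.93 cm / 60 = 0.0155.

Emit:
arm_command(
  plan=[0.0155, -0.0017, 0, 0, 0, 0, 1, 0.0155, -0.0017, 0.025, 0, 0, 0, 1, 0.0155, -0.0017, 0.05, 0, 0, 0, 1, 0.0155, -0.0017, 0.0617, 0, 0, 0, 1, 0.0155, -0.0017, 0.0617, 0, 0, 0, 1, 0.0155, -0.0017, 0.0617, 0, 0, 0, 1, 0.0155, -0.0017, 0.0617, 0, 0, 0, 1, 0.0155, -0.0017, 0.0617, 0, 0, 0, 1],
)

```text
clock: 19.32
position: [0.6419, 0.2535, 0.2048]
tcp_rot: [0.0, 0.707, 0.707, 0.0]
contact_force: [0.4, -0.6, 0.1]
finger_gap: 0.087
grip_force: 0.0
```

Emit:
arm_command(
  plan=[0, 0, 0, 0, 0, 0, -1, 0, 0, 0, 0, 0, 0, -1, 0, 0, 0, 0, 0, 0, -1, 0, 0, 0, 0, 0, 0, -1, 0, 0, 0, 0, 0, 0, -1, 0, 0, 0, 0, 0, 0, -1, 0, 0, 0, 0, 0, 0, -1, 0, 0, 0, 0, 0, 0, -1],
)

```text
clock: 19.98
position: [0.6416, 0.2534, 0.2043]
tcp_rot: [0.0, 0.707, 0.707, -0.0]
contact_force: [-0.0, -0.8, 0.4]
finger_gap: 0.0418
grip_force: 3.9
```

```bash
python3 - <<'E'
from h import *
go(494.5,95.3,260)
E
```

```text
at [641.6 253.4 204.3] gap 41.8 grip 3.9 F [-0.  -0.8  0.4] t 19.98
shift [-15.81 -14.71  -5.57] turn [-0.  0.  0.]
```

Emit:
arm_command(
  plan=[0, 0, 0, 0, 0, 0, -1, 0, 0, 0, 0, 0, 0, -1, 0, 0, 0, 0, 0, 0, -1, 0, 0, -0.05, 0, 0, 0, -1, 0, 0, -0.1, 0, 0, 0, -1, -0.0417, -0.0383, -0.1, 0, 0, 0, -1, -0.0833, -0.0767, -0.1, 0, 0, 0, -1, -0.125, -0.115, -0.1, 0, 0, 0, -1],
)

```text
clock: 20.65
position: [0.5717, 0.178, 0.2647]
tcp_rot: [0.0, 0.707, 0.707, 0.0]
contact_force: [-0.1, -0.4, -0.3]
finger_gap: 0.0408
grip_force: 30.0
```

Converted, -8.3 cm / 60 = -0.1383, -7.8 cm / 60 = -0.13.

Emit:
arm_command(
  plan=[-0.0417, -0.04, 0, 0, 0, 0, -1, -0.0833, -0.08, 0, 0, 0, 0, -1, -0.1217, -0.1167, 0, 0, 0, 0, -1, -0.1383, -0.13, 0, 0, 0, 0, -1, -0.1383, -0.13, 0, 0, 0, 0, -1, -0.1383, -0.13, 0.025, 0, 0, 0, -1, -0.1383, -0.13, 0.05, 0, 0, 0, -1, -0.1383, -0.13, 0.0583, 0, 0, 0, -1],
)

```text
clock: 21.32
position: [0.4951, 0.0961, 0.2282]
tcp_rot: [-0.001, 0.707, 0.707, 0.0]
contact_force: [0.4, 0.6, -0.8]
finger_gap: 0.0407
grip_force: 30.0
```

```bash
python3 - <<'E'
from h import *
go(494.5,95.3,204.8)
E
```

```text
at [495.1  96.1 228.2] gap 40.7 grip 30.0 F [ 0.4  0.6 -0.8] t 21.32
shift [-0.08 -0.06  2.34] turn [-0.001 -0.001  0.001]
```

Converted, 1.8 cm / 60 = 0.03, 1 cm / 60 = 0.0167.

Emit:
arm_command(
  plan=[-0.0008, -0.0008, 0.0167, 0, 0, 0, -1, -0.0008, -0.0008, 0.03, 0, 0, 0, -1, -0.0008, -0.0008, 0.03, 0, 0, 0, -1, -0.0008, -0.0008, 0.03, 0, 0, 0, -1, -0.0008, -0.0008, 0.03, 0, 0, 0, -1, -0.0008, -0.0008, 0.03, 0, 0, 0, -1, -0.0008, -0.0008, 0.03, 0, 0, 0, -1, -0.0008, -0.0008, 0.03, 0, 0, 0, -1],
)

```text
clock: 21.98
position: [0.4943, 0.0949, 0.2118]
tcp_rot: [0.0, 0.707, 0.707, 0.0]
contact_force: [-0.7, 0.0, -0.1]
finger_gap: 0.041
grip_force: 30.0
```

```bash
python3 - <<'E'
from h import *
go(494.5,95.3,204.8)
E
```

```text
at [494.3  94.9 211.8] gap 41.0 grip 30.0 F [-0.7  0.  -0.1] t 21.98
shift [0.04 0.02 0.7 ] turn [ 0.001  0.    -0.   ]
```

Converted, 0.7 cm / 60 = 0.0117, 0.02 cm / 60 = 0.0003.

Emit:
arm_command(
  plan=[0.0005, 0.0003, 0.0117, 0, 0, 0, -1, 0.0005, 0.0003, 0.0117, 0, 0, 0, -1, 0.0005, 0.0003, 0.0117, 0, 0, 0, -1, 0.0005, 0.0003, 0.0117, 0, 0, 0, -1, 0.0005, 0.0003, 0.0117, 0, 0, 0, 1, 0.0005, 0.0003, 0.0117, 0, 0, 0, 1, 0.0005, 0.0003, 0.0117, 0, 0, 0, 1, 0.0005, 0.0003, 0.0117, 0, 0, 0, 1],
)

```text
clock: 22.65
position: [0.4942, 0.0952, 0.2043]
tcp_rot: [-0.0, 0.707, 0.707, -0.0]
contact_force: [-0.6, 0.2, -0.1]
finger_gap: 0.0599
grip_force: 0.0
```

Converted, -14 cm / 60 = -0.2333, -10.5 cm / 60 = -0.175.

Emit:
arm_command(
  plan=[0, 0, 0, 0, 0, 0, 1, 0, 0, -0.05, 0, 0, 0, 1, 0, 0, -0.1, 0, 0, 0, 1, 0, 0, -0.15, 0, 0, 0, 1, -0.0583, 0.0317, -0.15, 0, 0, 0, 1, -0.1167, 0.0633, -0.15, 0, 0, 0, 1, -0.175, 0.095, -0.15, 0, 0, 0, 1, -0.2333, 0.1267, -0.15, 0, 0, 0, 1],
)

```text
clock: 23.32
position: [0.5708, -0.0464, 0.2948]
tcp_rot: [0.0, 0.707, 0.707, 0.0]
contact_force: [0.2, -0.5, 1.0]
finger_gap: 0.0867
grip_force: 0.0
```

Converted, -12 cm / 60 = -0.2, -10.5 cm / 60 = -0.175.

Emit:
arm_command(
  plan=[-0.0583, 0.0317, 0, 0, 0, 0, 1, -0.1167, 0.0633, 0, 0, 0, 0, 1, -0.175, 0.095, 0, 0, 0, 0, 1, -0.2, 0.1033, 0, 0, 0, 0, 1, -0.2, 0.1033, 0.025, 0, 0, 0, 1, -0.2, 0.1033, 0.05, 0, 0, 0, 1, -0.2, 0.1033, 0.0667, 0, 0, 0, 1, -0.2, 0.1033, 0.0667, 0, 0, 0, 1],
)

```text
clock: 23.98
position: [0.6312, -0.1644, 0.2517]
tcp_rot: [-0.002, 0.707, 0.707, -0.001]
contact_force: [-0.7, -0.3, -0.6]
finger_gap: 0.0869
grip_force: 0.0
```

```bash
python3 - <<'E'
from h import *
go(632,-165,206)
S=env.capture('scene');T=env.capture('top');cv2.imwrite('pics/s7.png',S[:,:,::-1]);cv2.imwrite('pics/t7.png',T[:,:,::-1])
for n,im in(('top',T),('scene',S)):
  for k in('pink','green','navy','yellow'): print(n,k,[x for x in blobs(im,*COL[k]) if 150<x[0][1]<330 or n=='top'])
E
```

```text
at [ 631.2 -164.4  251.7] gap 86.9 grip 0.0 F [-0.7 -0.3 -0.6] t 23.98
shift [-0.07  0.11  4.57] turn [-0.005 -0.001  0.001]
top pink [([155.6, 171.4], [135, 150, 47, 45, 1082]), ([341.1, 190.1], [330, 178, 23, 24, 311]), ([297.0, 193.0], [289, 185, 17, 18, 232]), ([243.9, 272.7], [241, 269, 7, 8, 43])]
top green [([394.5, 139.3], [394, 133, 2, 14, 27]), ([388.1, 142.4], [385, 136, 6, 14, 50]), ([228.6, 276.5], [225, 273, 8, 8, 50])]
top navy [([136.5, 39.0], [99, 39, 76, 1, 76]), ([479.0, 38.0], [460, 38, 39, 1, 39])]
top yellow [([144.4, 160.0], [142, 157, 6, 7, 31]), ([167.5, 169.5], [165, 167, 6, 6, 32]), ([147.4, 181.8], [145, 179, 6, 7, 31]), ([342.6, 188.5], [338, 185, 10, 9, 66]), ([239.1, 250.6], [236, 247, 7, 8, 49]), ([71.8, 290.6], [60, 273, 22, 36, 328])]
scene pink [([337.4, 190.7], [329, 178, 18, 27, 401]), ([294.0, 213.0], [280, 201, 28, 22, 340])]
scene green [([257.5, 286.7], [249, 283, 17, 8, 86]), ([153.0, 292.0], [146, 286, 15, 13, 144]), ([157.3, 302.2], [152, 298, 11, 8, 40]), ([174.0, 322.4], [166, 315, 17, 15, 182])]
scene navy [([209.0, 300.1], [200, 291, 19, 19, 281]), ([213.7, 315.2], [205, 310, 17, 9, 64])]
scene yellow []
```

View pics/s7.png

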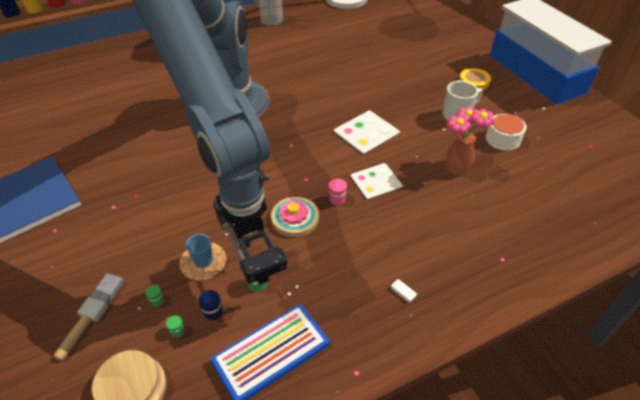

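The scene view shows the pink pot standing at (337,191) between plaque and palette, and the gripper above the green pot.

Emit:
arm_command(
  plan=[-0.0005, 0.0013, 0.025, 0, 0, 0, 1, -0.0005, 0.0013, 0.05, 0, 0, 0, 1, -0.0005, 0.0013, 0.0767, 0, 0, 0, 1, -0.0005, 0.0013, 0.0767, 0, 0, 0, 1, -0.0005, 0.0013, 0.0767, 0, 0, 0, 1, -0.0005, 0.0013, 0.0767, 0, 0, 0, 1, -0.0005, 0.0013, 0.0767, 0, 0, 0, 1, -0.0005, 0.0013, 0.0767, 0, 0, 0, 1],
)

```text
clock: 24.75
position: [0.6335, -0.165, 0.2093]
tcp_rot: [0.001, 0.707, 0.707, 0.0]
contact_force: [-0.9, -0.3, -0.4]
finger_gap: 0.0867
grip_force: 0.0
```

```bash
python3 - <<'E'
from h import *
print(plane('scene',(255.8,270),.05))
go(632,-164.5,205)
E
```

```text
[ 0.63376576 -0.16323976  0.05      ]
at [ 633.5 -165.   209.3] gap 86.7 grip 0.0 F [-0.9 -0.3 -0.4] t 24.75
shift [ 0.05 -0.15  0.43] turn [0.002 0.    0.   ]
```

Converted, 0.4 cm / 60 = 0.0067, 0.05 cm / 60 = 0.0008.

Emit:
arm_command(
  plan=[0.0008, -0.0017, 0.0067, 0, 0, 0, 1, 0.0008, -0.0017, 0.0067, 0, 0, 0, -1, 0.0008, -0.0017, 0.0067, 0, 0, 0, -1, 0.0008, -0.0017, 0.0067, 0, 0, 0, -1, 0.0008, -0.0017, 0.0067, 0, 0, 0, -1, 0.0008, -0.0017, 0.0067, 0, 0, 0, -1, 0.0008, -0.0017, 0.0067, 0, 0, 0, -1, 0.0008, -0.0017, 0.0067, 0, 0, 0, -1],
)

```text
clock: 25.42
position: [0.6322, -0.1646, 0.2044]
tcp_rot: [0.0, 0.707, 0.707, -0.0]
contact_force: [0.4, -0.3, 0.2]
finger_gap: 0.0483
grip_force: 0.0
```

Emit:
arm_command(
  plan=[0, 0, 0, 0, 0, 0, -1, 0, 0, 0, 0, 0, 0, -1, 0, 0, 0, 0, 0, 0, -1, 0, 0, 0, 0, 0, 0, -1, 0, 0, 0, 0, 0, 0, -1, 0, 0, 0, 0, 0, 0, -1, 0, 0, 0, 0, 0, 0, -1, 0, 0, 0, 0, 0, 0, -1],
)

```text
clock: 26.08
position: [0.6322, -0.1646, 0.2044]
tcp_rot: [0.0, 0.707, 0.707, 0.0]
contact_force: [0.5, -0.4, 0.4]
finger_gap: 0.0408
grip_force: 30.0
```

```bash
python3 - <<'E'
from h import *
go(515.5,-135.2,260)
E
```

```text
at [ 632.2 -164.6  204.4] gap 40.8 grip 30.0 F [ 0.5 -0.4  0.4] t 26.08
shift [  2.94 -11.67  -5.57] turn [ 0.  0. -0.]
```

Converted, -11.67 cm / 60 = -0.1945, 2.94 cm / 60 = 0.049.

Emit:
arm_command(
  plan=[0, 0, -0.05, 0, 0, 0, -1, 0, 0, -0.1, 0, 0, 0, -1, 0.0167, -0.0667, -0.1, 0, 0, 0, -1, 0.0333, -0.1333, -0.1, 0, 0, 0, -1, 0.049, -0.1945, -0.1, 0, 0, 0, -1, 0.049, -0.1945, -0.1, 0, 0, 0, -1, 0.049, -0.1945, -0.1, 0, 0, 0, -1, 0.049, -0.1945, -0.1, 0, 0, 0, -1],
)

```text
clock: 26.75
position: [0.516, -0.1354, 0.2648]
tcp_rot: [0.001, 0.707, 0.707, 0.0]
contact_force: [-0.2, 0.5, 0.1]
finger_gap: 0.0407
grip_force: 30.0
```

Converted, 5 cm / 60 = 0.0833, 4.5 cm / 60 = 0.075.

Emit:
arm_command(
  plan=[0, 0, 0.025, 0, 0, 0, -1, 0, 0, 0.05, 0, 0, 0, -1, 0, 0, 0.075, 0, 0, 0, -1, 0, 0, 0.0833, 0, 0, 0, -1, 0, 0, 0.0833, 0, 0, 0, -1, 0, 0, 0.0833, 0, 0, 0, -1, 0, 0, 0.0833, 0, 0, 0, -1, 0, 0, 0.0833, 0, 0, 0, -1],
)

```text
clock: 27.42
position: [0.5161, -0.1352, 0.2152]
tcp_rot: [0.001, 0.707, 0.707, 0.001]
contact_force: [0.4, -0.4, -0.8]
finger_gap: 0.0411
grip_force: 30.0
```

```bash
python3 - <<'E'
from h import *
go(515.5,-135.2,204.8)
E
```

```text
at [ 516.1 -135.2  215.2] gap 41.1 grip 30.0 F [ 0.4 -0.4 -0.8] t 27.42
shift [-0.   -0.06  1.04] turn [ 0.002  0.    -0.   ]
```

Converted, 1.05 cm / 60 = 0.0175, 1 cm / 60 = 0.0167.

Emit:
arm_command(
  plan=[0, -0.0008, 0.01, 0, 0, 0, -1, 0, -0.0008, 0.0167, 0, 0, 0, -1, 0, -0.0008, 0.0175, 0, 0, 0, -1, 0, -0.0008, 0.0175, 0, 0, 0, -1, 0, -0.0008, 0.0175, 0, 0, 0, -1, 0, -0.0008, 0.0175, 0, 0, 0, 1, 0, -0.0008, 0.0175, 0, 0, 0, 1, 0, -0.0008, 0.0175, 0, 0, 0, 1],
)

```text
clock: 28.08
position: [0.5146, -0.1351, 0.2036]
tcp_rot: [-0.0, 0.707, 0.707, -0.0]
contact_force: [0.1, -0.3, 0.1]
finger_gap: 0.0534
grip_force: 0.0
```

Emit:
arm_command(
  plan=[0, 0, 0, 0, 0, 0, 1, 0, 0, 0, 0, 0, 0, 1, 0, 0, -0.0333, 0, 0, 0, 1, 0, 0, -0.0833, 0, 0, 0, 1, 0, 0, -0.15, 0, 0, 0, 1, 0, 0, -0.2167, 0, 0, 0, 1, -0.05, 0, -0.25, 0, 0, 0, 1, -0.1167, 0, -0.25, 0, 0, 0, 1],
)

```text
clock: 28.75
position: [0.5172, -0.2018, 0.36]
tcp_rot: [0.005, 0.704, 0.71, 0.003]
contact_force: [1.6, -0.4, 0.0]
finger_gap: 0.0869
grip_force: 0.0
```

Converted, -31 cm / 60 = -0.5167, -28 cm / 60 = -0.4667, 0.8 rad / 1.5708 = 0.5093.

Emit:
arm_command(
  plan=[-0.0667, -0.0083, 0, 0, 0, 0.0637, 1, -0.1333, -0.0167, 0, 0, 0, 0.1273, 1, -0.2, -0.025, 0, 0, 0, 0.191, 1, -0.2667, -0.0417, 0, 0, 0, 0.2546, 1, -0.3333, -0.0667, 0, 0, 0, 0.3183, 1, -0.4, -0.1, 0, 0, 0, 0.382, 1, -0.4667, -0.1333, 0, 0, 0, 0.4456, 1, -0.5167, -0.1667, 0, 0, 0, 0.5093, 1],
)

```text
clock: 29.42
position: [0.415, -0.5155, 0.3536]
tcp_rot: [0.0, 0.927, 0.374, 0.0]
contact_force: [0.8, 0.3, 0.6]
finger_gap: 0.0875
grip_force: 0.0
```

```bash
python3 - <<'E'
from h import *
go(515.5,-135.2,204.8)
S=env.capture('scene');T=env.capture('top');cv2.imwrite('pics/s8.png',S[:,:,::-1]);cv2.imwrite('pics/t8.png',T[:,:,::-1])
for n,im in(('top',T),('scene',S)):
  for k in('pink','green','navy','yellow','blue','cork'): print(n,k,[(x[0],x[1][:4]) for x in blobs(im,*COL[k]) if 150<x[0][1]<330 and 190<x[0][0]<450])
cv2.imwrite('pics/t8c.png',cv2.resize(T[110:220,220:450],None,fx=3,fy=3,interpolation=3)[:,:,::-1])
E
```

```text
at [ 415.  -515.5  353.6] gap 87.5 grip 0.0 F [0.8 0.3 0.6] t 29.42
shift [ 33.61 -20.43  14.89] turn [ 0.    -0.    -0.804]
top pink [([341.2, 190.2], [331, 178, 22, 24]), ([297.1, 193.1], [289, 185, 17, 18]), ([243.9, 272.8], [241, 269, 7, 8])]
top green [([384.6, 184.7], [376, 177, 18, 17]), ([228.6, 276.5], [225, 273, 8, 8])]
top navy []
top yellow [([342.4, 188.5], [338, 184, 10, 10]), ([239.2, 250.5], [236, 247, 8, 8])]
top blue [([424.5, 183.3], [420, 177, 13, 11])]
top cork [([197.9, 169.4], [184, 169, 34, 2]), ([310.2, 186.5], [303, 183, 15, 6]), ([263.1, 236.1], [128, 221, 234, 48]), ([369.5, 263.5], [359, 261, 26, 6]), ([272.3, 274.8], [260, 274, 27, 3]), ([430.6, 324.6], [333, 317, 185, 20]), ([202.7, 328.8], [72, 319, 222, 22])]
scene pink [([337.3, 190.7], [328, 178, 19, 27]), ([293.9, 213.3], [280, 201, 28, 23])]
scene green [([247.9, 226.5], [239, 219, 19, 17]), ([251.0, 241.0], [242, 236, 17, 10])]
scene navy [([209.0, 300.0], [200, 291, 19, 19]), ([213.8, 315.1], [205, 310, 17, 9])]
scene yellow [([293.0, 206.9], [289, 204, 9, 7])]
scene blue [([199.7, 249.5], [187, 235, 24, 31])]
scene cork [([295.3, 216.1], [271, 196, 48, 37]), ([293.0, 208.0], [288, 203, 12, 11]), ([210.9, 264.7], [186, 243, 41, 37])]
```

View pics/t8c.png

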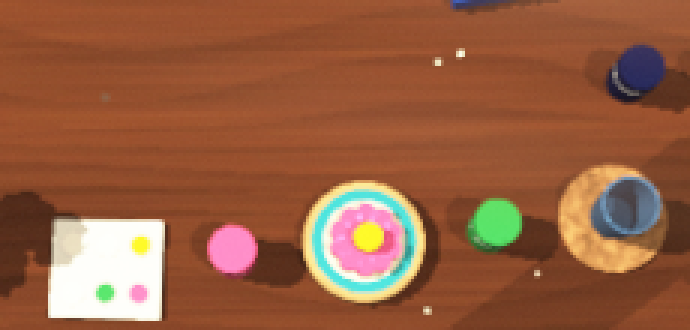

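View pics/s8.png

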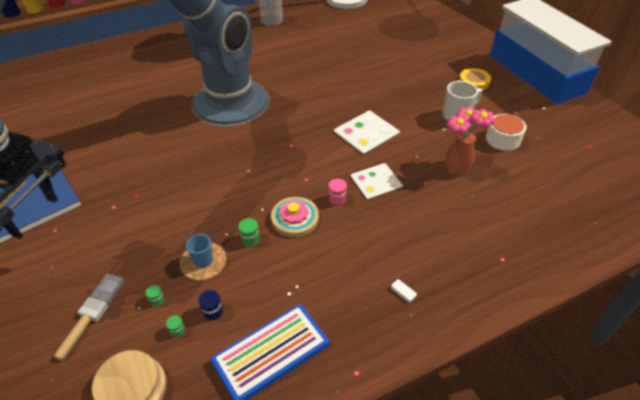

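Both views show every item in place and the navy pot and vase untouched. In the top crop the cup's rim is at (429,179), so I'll check parallax numerically.

```bash
python3 - <<'E'
from h import *
print("exp cup rim top",proj('top',(.5255,-.2497,.065)),"scene",proj('scene',(.5265,-.2497,.065)))
print("cup top",plane('top',(429,179),.065), "tri",tri((199.2,239.5),(429,179)))
print("pink top",plane('top',(232/3+220,249/3+110),.05),plane('scene',(337.5,184.5),.05))
print("green top",plane('top',(497/3+220,222/3+110),.05),plane('scene',(247.7,226),.05))
S=cv2.imread('pics/s8.png')
cv2.imwrite('pics/c8.png',cv2.resize(S[160:285,170:410],None,fx=3.3,fy=3.3,interpolation=3))
E
```

```text
exp cup rim top [430.21281131 178.18867148] scene [197.39986073 243.13055007]
cup top [ 0.52339012 -0.24642982  0.065     ] tri (array([ 0.52267323, -0.24436051,  0.06983241]), np.float64(0.000868702379299123))
pink top [0.49234335 0.0957884  0.05      ] [0.49426042 0.09750426 0.05      ]
green top [ 0.51391421 -0.13598543  0.05      ] [ 0.51783143 -0.1363738   0.05      ]
```

View pics/c8.png

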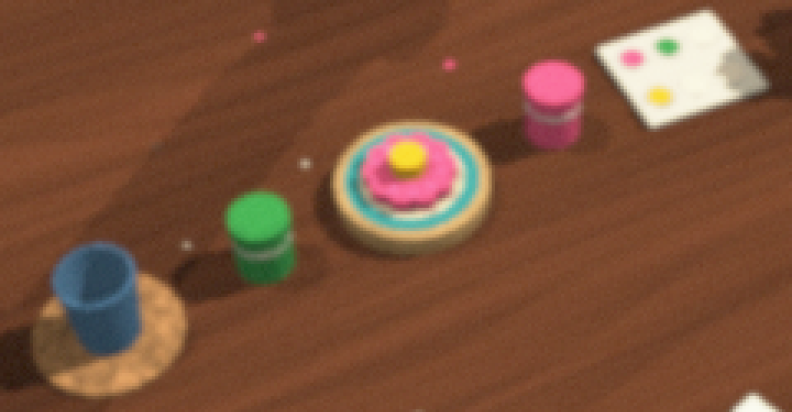

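The foot of the cup at crop (107,330) sits within about 2 mm of the coaster centre at (109,331). The pots are within about 2 mm of their midpoints, upright and in line. I'm handing in.

```bash
python3 -c "
from cell import env
print(env.finish_job())"
```

```text
the job is handed in; nothing more can be done
None
```

I've handed the job in at about 30 s on the robot's clock. The daisy and button sit in the middle of the plaque, the cup stands on the coaster (about 2–4 mm off centre by my measurements), and both paint pots are within about 2 mm of their midpoints. The last pictures showed the navy pot and vase undisturbed.

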